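Lay the tea tray from the drying rack

ROBOT

A 7-joint arm with a two-finger parallel gripper is mounted at the origin on the work surface. World frame = base frame: x ahead of the robot, y to its left, z up, the work surface at z = 0. Lengths are in mm, angles in rad, forces in N, time in s.
With the tool pointing down it reaches from about 400 to 875 mm from the base axis. Payload 19.3 kg.
Tool frame: the origin (TCP) lies at the very end of the fingers, on their centre line; the grasp point (between the pads) lies 19 mm behind it (grip_point_offset is the z of the grasp point in the tool frame, in mm); z points along the fingers, y is the line along which they close (so a half turn about z gives the same grasp; the last joint's range is limited). The gripper opens to 85 mm and grips with 20 to 120 N. Pads are 22 mm wide; open, the fingers measure 114 mm over their backs; the gripper's body (76 mm by 85 mm) begins 54 mm behind the grasp point. The pads swing forward as they close: fully open they stand 13 mm farther back than shut.
Start: joints at [-1.363, 0.521, -0.036, 1.599, 0.021, 1.021, -0.113], TCP at [171.42, 601.024, 231.291] pointing down, gripper open.
Joint ranges: [-2.91, 2.91], [-0.3, 2.13], [-1.5, 1.42], [0.17, 2.43], [-1.26, 4.41], [0.16, 1.93], [-2.52, 2.52]. Speed limits (rad/s): [1.89, 1.89, 2.39, 2.39, 3.01, 3.01, 3.01].

INTERFACE

Orientations are given as a 3x3 rotation matrix whose columns are the frame's x, y, z axes.
In Python, from workcell import movep, movel, goto_joints, open_gripper, clamp, wait, inverse_kinematics, read_state, camera, PlanningError, finish_job, grip_point_offset gives the robot as it stands. Calls block until the motion is done:
- movep(position, orientation): joint-space move of the TCP to a pose.
- movel(position, frame=None, max_speed=150, guard=None): straight line of the TCP; frame=None keeps the orientation; max_speed is the mean speed in mm/s. With guard (N) it stops when the force on the tool has changed by that much, and returns True; else False.
- goto_joints(angles): joint-space move.
- open_gripper() and clamp(): open the fingers fully, or close them until they stop; the grip force is fixed at half the most.
- wait(seconds).
- inverse_kinematics(position, orientation): joint angles nearest the present ones, or None.
- read_state(): the state.
- camera(name): name is "scene" or "top"; returns a dict with "image" (420x560x3 uint8, blue, green, red), "range_z" (420x560 float32, mm along the optical axis (not along the pixel's ray), 0 where there is no reading), "fx", "fy", "cx", "cy" (pixels), "dist_coeffs" ([k1, k2, p1, p2, k3] as OpenCV has them; the pictures are not rectified), "cam_to_world" (4x4, takes a point from camera to world coordinates). Camera axes: x right, y up, looking along -z (the intrinsics and any distortion apply to the point x, -y, -z); pixel columns grow to the right and rows downward; lengths in mm; the calibration is good to about 2 mm. A picture is of the moment at which its call begins.
A pose or a line that the arm cannot do raises PlanningError and nothing moves.
- finish_job(): hands the job in; it is judged then, once.
The state is a dict: "time": time; "qpos": joint angles; "qvel": joint speeds; "joint_efforts": joint torques, N m; "eef_pos": TCP position; "tool_rot": TCP orientation; "ft_force": force on the tool from outside, world axes, zero at the start; "torque": the same for the moment, N m; "finger_gap": finger opening in mm; "gripper_force": force on a finger pad.
Only numpy, scipy, OpenCV 4.12 (cv2) and the standard library are available. Lean on these libraries where they do the work, as an engineer would, in place of code of your own. Each camera call takes 0.05 s, during which the arm holds its last target. There are 200 camera calls.

TASK

Lay the tea tray: set each of the three dry teacups, still mouth-down as it stands on the rack, in the middle of the saucer of its own glaze, and put the clay teapot's own lid on the pot so that it is fully seated. Set everything down gently without dropping it, keep the pot and the saucers in their places on the tray, and leave the stainless steel cup and the sugar jar's white lid where they are.

Things in the scene. Friction and masses are not known exactly. Their poses are not given: they have to be found in the camera images.
- cup_green_mid (a point): Handleless stoneware teacup, celadon green glaze, mouth-down on the white drying rack's flat deck. 58 mm tall; outside 62 mm across and straight from the mouth (bottom) up to 34 mm, then narrowing to a bare-clay foot ring 34 mm across on top. Point: on its axis half-way up, 29 mm above the mouth; z up as it stands. About 0.1 kg.
- cup_blue_mid (a point): Handleless stoneware teacup, dark cobalt blue glaze, mouth-down on the white drying rack's flat deck. 58 mm tall; outside 62 mm across and straight from the mouth (bottom) up to 34 mm, then narrowing to a bare-clay foot ring 34 mm across on top. Point: on its axis half-way up, 29 mm above the mouth; z up as it stands. About 0.1 kg.
- cup_yellow_mid (a point): Handleless stoneware teacup, straw yellow glaze, mouth-down on the white drying rack's flat deck. 58 mm tall; outside 62 mm across and straight from the mouth (bottom) up to 34 mm, then narrowing to a bare-clay foot ring 34 mm across on top. Point: on its axis half-way up, 29 mm above the mouth; z up as it stands. About 0.1 kg.
- cup_steel_mid (a point): Small stainless steel cup, also mouth-down among the teacups on the rack, 60 mm tall, 62 mm across at the mouth. It does not belong on the tray. This point is on its axis, half-way up.
- pot_lid_knob (a point): Teapot's red-brown clay lid, right way up on the worktop between rack and tray, about 0.08 kg. Disc 70 mm across; knob on top 20 mm across, 24 mm tall, to be held with fingertips just clear of the disc; plug below 44 mm across, 8 mm deep. Point: centre of the knob's top, 24 mm above the disc's crown, 33 above the disc's underside (it rests on the pot's rim), 41 above the plug's foot; z up.
- jar_lid_knob (a point): White ceramic lid of a sugar jar, the same shape and size as the pot's lid, also on the worktop between rack and tray. It does not belong on the tray. This point is the centre of its knob's top.
- saucer_green: Round stoneware saucer in celadon green glaze, 108 mm across and 11 mm tall, loose on the wooden tea tray. Its flat floor lies 5 mm above its underside and is about 80 mm across; its rim stands 6 mm above the floor. Origin: centre of its underside; z up.
- saucer_blue: Round stoneware saucer in dark cobalt blue glaze, 108 mm across and 11 mm tall, loose on the wooden tea tray. Its flat floor lies 5 mm above its underside and is about 80 mm across; its rim stands 6 mm above the floor. Origin: centre of its underside; z up.
- saucer_yellow: Round stoneware saucer in straw yellow glaze, 108 mm across and 11 mm tall, loose on the wooden tea tray. Its flat floor lies 5 mm above its underside and is about 80 mm across; its rim stands 6 mm above the floor. Origin: centre of its underside; z up.
- pot_mouth (a point): Small red-brown clay teapot, open, loose on the tea tray with the saucers (about 128 mm apart in a square, any order; tray floor 8 mm above the worktop, edge 18 mm). Body 100 mm across, rim 66 mm above its underside; spout along +x to 82 mm from the axis, loop handle along -x to 83 mm. Point: centre of the mouth at rim height; opening 56 mm across, rim 68 mm; z up.
Mind the look-alikes: they are no part of the job. There is more than one size of the saucer_yellow; the job needs the largest.

How it is judged (in metres and radians):
At the end, for the whole second after the job is handed in: Each teacup mouth-down and upright (0.1 rad) on its own saucer's floor, centres within 12 mm; clay lid level on the pot's rim within 10 mm of the mouth's centre; saucers and pot level, shifted at most 40 mm, steel cup and white lid too; all released and at rest (horizontal distance between cup_green_mid and saucer_green below 0.012 m and angle between each of cup_green_mid, cup_blue_mid, cup_yellow_mid, pot_lid_knob's own z axis and vertical below 0.1 rad and z of cup_green_mid in the frame of saucer_green between 0.03 and 0.038 m and angle between each of saucer_green, saucer_blue, saucer_yellow, pot_mouth's own z axis and vertical below 0.06 rad and linear speed of each of cup_green, cup_blue, cup_yellow, pot_lid below 0.02 m/s and angular speed of each of cup_green, cup_blue, cup_yellow, pot_lid below 0.3 rad/s and horizontal distance between cup_blue_mid and saucer_blue below 0.012 m and z of cup_blue_mid in the frame of saucer_blue between 0.03 and 0.038 m and horizontal distance between cup_yellow_mid and saucer_yellow below 0.012 m and z of cup_yellow_mid in the frame of saucer_yellow between 0.03 and 0.038 m and horizontal distance between pot_lid_knob and pot_mouth below 0.01 m and z of pot_lid_knob in the frame of pot_mouth between 0.029 and 0.037 m); the robot touches nothing.
It fails at once if the steel cup is moved by more than 40 mm (distance of cup_steel_mid from where it was at the start of the episode above 0.04 m).
It fails at once if the jar's white lid is moved by more than 40 mm (distance of jar_lid_knob from where it was at the start of the episode above 0.04 m).
It fails at once if the teapot or a saucer is shifted by more than 40 mm from its place on the tray (distance of any of saucer_green, saucer_blue, saucer_yellow, pot_mouth from where it was at the start of the episode above 0.04 m).
It fails at once if a teacup or the pot's lid is dropped (falls freely by more than about 25 mm) ((contact force between cup_green and anything else below 0.05 N and linear speed of cup_green above 0.7 m/s) or (contact force between cup_blue and anything else below 0.05 N and linear speed of cup_blue above 0.7 m/s) or (contact force between cup_yellow and anything else below 0.05 N and linear speed of cup_yellow above 0.7 m/s) or (contact force between pot_lid and anything else below 0.05 N and linear speed of pot_lid above 0.7 m/s)).
It also fails if it takes over 120 s, if anything falls off the work surface, if the arm or the gripper's body presses on something with over 40 N, if the wrist force passes 120 N, or if a joint passes its speed limit or range.

## Working session

There is one attempt and no reset: what is moved stays moved. The work goes in short steps, each a Python script; the robot and the scene stay as the last script left them, time stands still between calls to the robot, and variables do not carry over. Pictures are saved under pics/ and viewed, at most 14 in all, crops included, and the job is handed in when it is done.

```bash
mkdir -p pics; cat > h.py <<'E'
import numpy as np, cv2
from workcell import *
def grab(name):
    c=camera(name); return c
def K(c): return np.array([[c['fx'],0,c['cx']],[0,c['fy'],c['cy']],[0,0,1.]])
def ray(c,uv):
    p=cv2.undistortPoints(np.array(uv,float).reshape(-1,1,2),K(c),np.array(c['dist_coeffs'],float))[:,0]
    d=np.c_[p[:,0],-p[:,1],-np.ones(len(p))]
    T=np.array(c['cam_to_world']); return T[:3,3],d@T[:3,:3].T
def onplane(c,uv,z):
    o,d=ray(c,uv); return o+d*((z-o[2])/d[:,2])[:,None]
def cloud(c):
    h,w=c['range_z'].shape; v,u=np.mgrid[:h,:w]
    o,d=ray(c,np.c_[u.ravel(),v.ravel()]); P=o+d*c['range_z'].reshape(-1,1)
    P[c['range_z'].ravel()==0]=np.nan
    return P.reshape(h,w,3)
E
python3 - <<'E'
from h import *
import pickle
for n in('scene','top'):
    c=grab(n); cv2.imwrite(f'pics/{n}0.png',c['image']); pickle.dump(c,open(n+'0.pkl','wb')); print(n,np.round(c['cam_to_world'],2).tolist(),c['fx'],(c['range_z']>0).mean())
print(read_state()['tool_rot'],grip_point_offset)
E
```

```text
scene [[0.21, -0.6, 0.77, 1486.72], [0.98, 0.12, -0.18, -222.62], [0.02, 0.79, 0.61, 860.12], [0.0, 0.0, 0.0, 1.0]] 478.7052932128491 0.9960969387755102
top [[0.02, 0.99, -0.15, 360.8], [-1.0, 0.02, -0.02, -17.12], [-0.02, 0.15, 0.99, 1136.93], [0.0, 0.0, 0.0, 1.0]] 504.99016952320466 0.9959141156462585
[[-9.61665419e-01  2.74225415e-01 -2.08124993e-04]
 [ 2.74225485e-01  9.61664920e-01 -9.82509932e-04]
 [-6.92826887e-05 -1.00191900e-03 -9.99999496e-01]] -18.700000000000003
```

View pics/scene0.png

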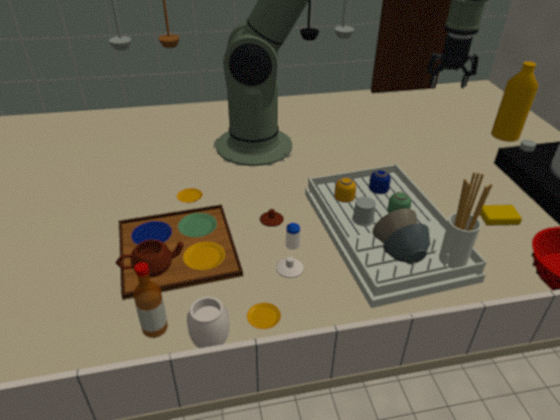

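View pics/top0.png

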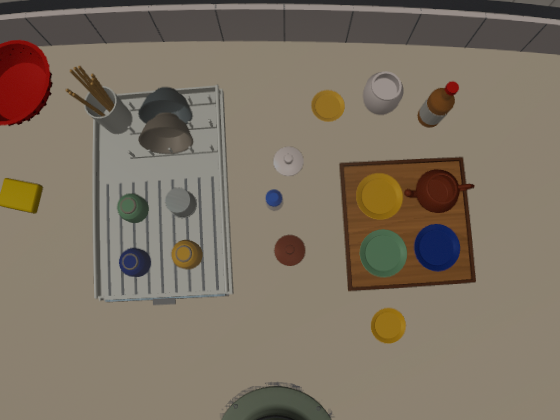

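The two views show green (132,208), blue (135,262), yellow (186,254) and steel (178,201) cups in the top picture. The clay lid is at (290,250) and the white lid at (289,160). Saucers are yellow (380,196), green (383,253) and blue (437,247), with the pot at (437,191). The yellow saucers at (328,105) and (389,325) are off the tray and smaller.

```bash
cat > m.py <<'E'
from h import *
import pickle,sys
def circ(P):
    A=np.c_[2*P[:,:2],np.ones(len(P))]; s=np.linalg.lstsq(A,(P[:,:2]**2).sum(1),rcond=None)[0]
    return s[:2],np.sqrt(s[2]+s[0]**2+s[1]**2)
def fit(P):
    for _ in range(6):
        c,r=circ(P); e=abs(np.hypot(*(P[:,:2]-c).T)-r); P=P[e<=max(1.5,2*np.median(e))]
    return c,r,len(P)
def blob(c,seed,hw,tol=None):
    """hue class mask around the seed"""
    hsv=cv2.cvtColor(c['image'],cv2.COLOR_BGR2HSV).astype(int); u,v=seed
    h0=np.median(hsv[v-2:v+3,u-2:u+3].reshape(-1,3),0)
    dh=abs(hsv[...,0]-h0[0]); dh=np.minimum(dh,180-dh)
    m=((dh<9)&(abs(hsv[...,1]-h0[1])<90)&(hsv[...,2]>25)).astype(np.uint8)
    w=np.zeros_like(m); w[v-hw:v+hw,u-hw:u+hw]=1
    n,l,s,_=cv2.connectedComponentsWithStats(m*w); k=1+np.argmax(s[1:,4])
    return (l==k).astype(np.uint8)
E
python3 - <<'E'
from m import *
t=pickle.load(open('top0.pkl','rb')); s=pickle.load(open('scene0.pkl','rb'))
C={'top':cloud(t),'scene':cloud(s)}
P=C['top']; 
print('table z',np.nanmedian(P[330:380,300:360,2]),'tray',np.nanmedian(P[222:228,405:415,2]), 'deck',np.nanmedian(P[215:300,152:158,2]), 'deck std noise',np.nanstd(P[330:380,300:360,2]), 'scene table',np.nanmedian(C['scene'][130:160,320:400,2]))
for n,(u,v) in dict(green=(132,208),blue=(135,262),yellow=(186,254),steel=(178,201)).items():
    Q=P[v-22:v+22,u-22:u+22].reshape(-1,3); z=np.nanpercentile(Q[:,2],99)
    T=Q[Q[:,2]>z-8]; print(n,'top z',z,'cent',T.mean(0).round(1),np.ptp(T,0).round(0), len(T))
    S=Q[Q[:,2]>z-26]; # shape
    print('    mid',(np.nanmin(S[:,:2],0)+np.nanmax(S[:,:2],0))/2)
for n,(u,v) in dict(potlid=(290,250),jarlid=(289,160)).items():
    Q=P[v-20:v+20,u-20:u+20].reshape(-1,3); z=np.nanpercentile(Q[:,2],99.7)
    T=Q[Q[:,2]>z-8]; print(n,z,T.mean(0).round(1),len(T))
    D=Q[Q[:,2]>8]; print('   disc',D.mean(0).round(1),np.ptp(D,0).round(0))
for n,(u,v) in dict(sgreen=(383,253),sblue=(437,247),syellow=(380,196)).items():
    m=blob(t,(u,v),34); cn=max(cv2.findContours(m,0,1)[0],key=cv2.contourArea)
    h=cv2.convexHull(cn)[:,0]; print(n,[np.round(x,1) for x in fit(onplane(t,cn[:,0],19))], cv2.contourArea(h))
Q=P[160:222,405:470].reshape(-1,3); T=Q[(Q[:,2]>66)&(Q[:,2]<80)]; print('pot rim',fit(T),T.mean(0),np.nanpercentile(Q[:,2],[50,90,99]))
B=Q[(Q[:,2]>30)]; print('pot ext',np.nanmin(B,0),np.nanmax(B,0))
Z=np.nan_to_num(P[...,2]); o=cv2.applyColorMap(np.clip(Z*1.6,0,255).astype(np.uint8),cv2.COLORMAP_JET)
a=cv2.resize(t['image'][60:310,90:240],None,fx=2.4,fy=2.4,interpolation=2); b=cv2.resize(o[60:310,90:240],None,fx=2.4,fy=2.4,interpolation=0)
cv2.imwrite('pics/rack.png',np.hstack([a,b]))
E
```

```text
table z 0.7691191110927775 tray 8.73280088874958 deck 45.95531779379826 deck std noise 2.0943216710027004 scene table 0.7220791869686991
green top z 105.08091762114626 cent [517.7 322.4 100.6] [49. 47. 11.] 324
    mid [517.62768502 321.83184883]
blue top z 105.23867509521459 cent [400.6 310.  100.7] [48. 48. 12.] 320
    mid [399.26421356 309.72838004]
yellow top z 105.3397773115888 cent [419.2 198.7 100.6] [48. 45. 13.] 292
    mid [419.35571787 197.0287558 ]
steel top z 108.37152332460673 cent [531.2 215.3 104.9] [53. 52. 10.] 488
    mid [530.93182914 214.90672682]
potlid 44.012365084030364 [437.6 -21.7  41.1] 63
   disc [437.2 -21.7  18. ] [67. 67. 37.]
jarlid 43.68544886946798 [640.6 -15.1  41.3] 58
   disc [640.  -15.   18.3] [70. 76. 38.]
sgreen [array([ 434.3, -229.1]), np.float64(51.0), np.int64(129)] 1663.0
sblue [array([ 448.1, -351.8]), np.float64(51.4), np.int64(126)] 1619.0
syellow [array([ 560.5, -222.5]), np.float64(81.2), np.int64(162)] 4367.0
pot rim (array([ 571.89368611, -347.51671303]), np.float64(35.77767281261433), 318) [ 569.37431743 -342.04868126   71.59314496] [12.30997681 69.40604857 76.50175101]
pot ext [ 523.40092997 -422.85928905   30.05170783] [ 621.15830936 -268.28777187   79.06771615]
```

View pics/rack.png

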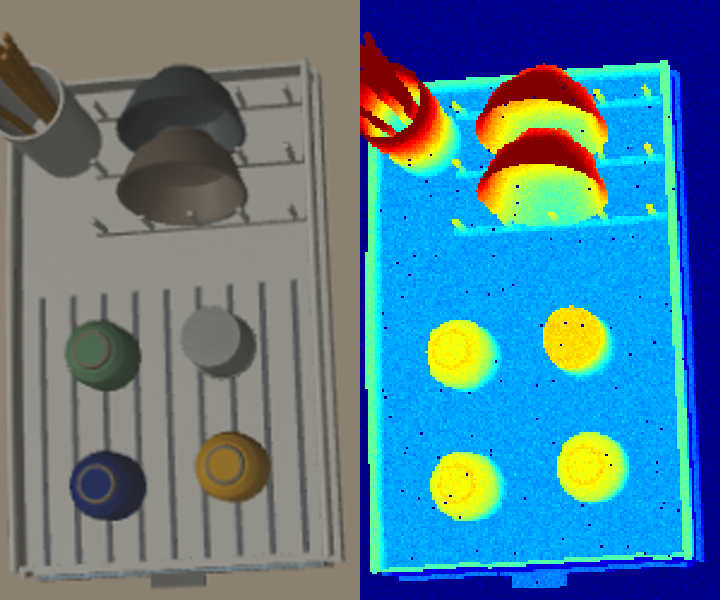

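```bash
python3 - <<'E'
from m import *
from scipy.optimize import least_squares
t=pickle.load(open('top0.pkl','rb')); s=pickle.load(open('scene0.pkl','rb'))
C={'top':cloud(t),'scene':cloud(s)}
for n,c in dict(green=(517.7,322.4),blue=(400.6,310),yellow=(419.2,198.7)).items():
    for k,P in C.items():
        Q=P.reshape(-1,3); Q=Q[np.hypot(Q[:,0]-c[0],Q[:,1]-c[1])<40]; W=Q[(Q[:,2]>50)&(Q[:,2]<77)]
        r=least_squares(lambda p:np.hypot(W[:,0]-p[0],W[:,1]-p[1])-31,c,loss='soft_l1'); T=Q[Q[:,2]>99]
        print(n,k,r.x.round(1),len(W),'top',T[:,:2].mean(0).round(1),len(T))
for k,P in C.items():
    Q=P.reshape(-1,3)
    for n,c in dict(sgreen=(434.3,-229),sblue=(448,-352),syellow=(560.5,-222.5),potlid=(437.2,-21.7)).items():
        D=Q[np.hypot(Q[:,0]-c[0],Q[:,1]-c[1])<62]; img=None
        if n!='potlid': D=D[(D[:,2]>15.5)&(D[:,2]<22)&(np.hypot(D[:,0]-c[0],D[:,1]-c[1])>42)]
        else: D=D[(D[:,2]>10)&(D[:,2]<30)]
        print(k,n,[np.round(x,1) for x in fit(D)],len(D), 'mid',(D.min(0)/2+D.max(0)/2).round(1))
    T=Q[np.hypot(Q[:,0]-571.9,Q[:,1]+347.5)<40]; T=T[(T[:,2]>70)&(T[:,2]<80)]; print(k,'pot',fit(T),len(T))
    A=Q[(abs(Q[:,0]-171)<80)&(abs(Q[:,1]-601)<80)&(Q[:,2]>150)]
    if len(A): print('tip z',np.percentile(A[:,2],[0,1,3]))
    S=Q[(abs(Q[:,0]-550)<40)&(abs(Q[:,1]-12)<40)]; print('shaker',np.nanmax(S,0))
hsv=cv2.cvtColor(t['image'],cv2.COLOR_BGR2HSV); print('yel',hsv[196,380],'wood',hsv[226,410],hsv[170,355])
E
```

```text
green top [518.1 324.5] 120 top [517.2 322.5] 222
green scene [516.2 325.7] 54 top [519.8 322.3] 70
blue top [399.3 312.8] 97 top [401.1 309.6] 214
blue scene [398.6 313.6] 161 top [402.  311.7] 62
yellow top [419.7 199.2] 71 top [418.9 198.2] 196
yellow scene [418.4 201.3] 168 top [421.7 199.6] 72
top sgreen [array([ 434.3, -228.6]), np.float64(49.2), np.int64(413)] 529 mid [ 434.9 -228.    18.7]
top sblue [array([ 447.9, -352.2]), np.float64(49.2), np.int64(380)] 518 mid [ 447.4 -351.5   18.8]
top syellow [array([ 563. , -221.1]), np.float64(49.4), np.int64(380)] 506 mid [ 562.4 -221.1   18.8]
top potlid [array([437.7, -21.7]), np.float64(28.7), np.int64(426)] 676 mid [437.4 -22.2  19.9]
top pot (array([ 572.26503333, -347.72552679]), np.float64(33.5869035744753), 187) 316
shaker [589.96080884  51.98217207  75.83155831]
scene sgreen [array([ 434.2, -226.8]), np.float64(48.9), np.int64(148)] 234 mid [ 431.3 -226.2   18.7]
scene sblue [array([ 446.7, -348.8]), np.float64(49.5), np.int64(164)] 217 mid [ 441.3 -349.6   18.7]
scene syellow [array([ 560.8, -218.7]), np.float64(49.3), np.int64(213)] 271 mid [ 559.4 -218.9   18.7]
scene potlid [array([439.8, -19.3]), np.float64(27.7), np.int64(154)] 269 mid [441.4 -18.4  20. ]
scene pot (array([ 573.53068209, -346.35950286]), np.float64(34.2930419485371), 131) 215
tip z [244.13794056 253.70736327 269.34437544]
shaker [589.92037384  51.99725718  74.23598053]
yel [ 21 216 143] wood [ 15 171 118] [ 14 161 109]
```

```bash
cat >> h.py <<'E'
def rot(yaw):
    """tool down, closing line (tool y) at yaw from world x"""
    q=read_state()['qpos']; y=None
    y=np.array([np.cos(yaw),np.sin(yaw),0]); z=np.array([0,0,-1.]); return np.c_[np.cross(y,z),y,z]
def best(p,yaw):
    q0=np.array(read_state()['qpos']); o=[]
    for a in(yaw,yaw+np.pi):
        q=inverse_kinematics(p,rot(a))
        if q is not None: o.append((np.abs(np.array(q)-q0).max(),a))
    return rot(min(o)[1])
def go(xy,z,yaw):
    p=[*xy,z]; movep(p,best(p,yaw))
def st(s):
    r=read_state(); print(s,'t',round(r['time'],1),'pos',np.round(r['eef_pos'],1),'gap',round(r['finger_gap'],1),'gf',round(r['gripper_force'],1),'F',np.round(r['ft_force'],1))
def pick(xy,z,yaw,high=210):
    go(xy,high,yaw); movel([*xy,z+40],max_speed=200)
    hit=movel([*xy,z],max_speed=80,guard=8); st(f'down hit={hit}'); clamp(); st('clamped')
    movel([*xy,z+25],max_speed=60); movel([*xy,high],max_speed=200); st('lifted')
def place(xy,z,yaw,high=210,guard=3):
    go(xy,high,yaw); movel([*xy,z+25],max_speed=200); movel([*xy,z+3],max_speed=50); 
    hit=movel([*xy,z-2],max_speed=12,guard=guard); st(f'set hit={hit}'); open_gripper(); wait(.2)
    movel([*xy,z+30],max_speed=80); movel([*xy,high],max_speed=250); st('clear')
E
python3 - <<'E'
from h import *
pick((518,323.5),48.5,np.pi/4)
c=grab('scene'); cv2.imwrite('pics/g1.png',c['image'])
E
```

```text
down hit=False t 3.1 pos [518.  323.4  48.4] gap 84.9 gf 0.0 F [ 0.4 -0.2  0.1]
clamped t 3.5 pos [518.3 323.6  49.5] gap 60.4 gf 63.3 F [-3.8 -0.7 11.2]
lifted t 4.9 pos [517.5 323.2 208.8] gap 60.2 gf 64.9 F [ 0.1  0.1 -1.6]
```

View pics/g1.png

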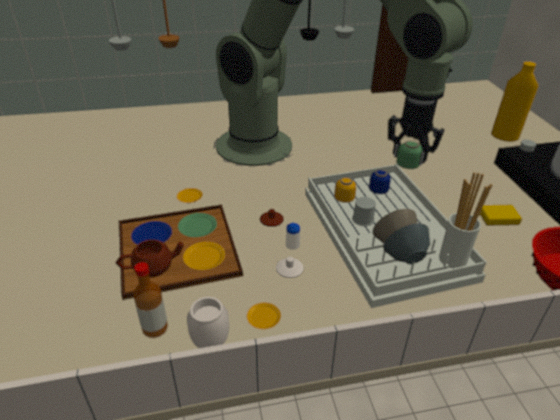

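The green cup is held upright at (409,153), and the other cups haven't moved. Next I'll place it and check.

```bash
python3 - <<'E'
from h import *
place((434.3,-228.8),16.3,np.pi/2)
goto_joints(read_state()['qpos'])
movel([400,-60,260],max_speed=300)
c=grab('scene'); d=grab('top'); cv2.imwrite('pics/g2.png',np.hstack([cv2.resize(c['image'][180:310,90:260],None,fx=2.3,fy=2.3),cv2.resize(d['image'][140:270,320:490],None,fx=2.3,fy=2.3)]))
E
```

```text
set hit=True t 8.8 pos [ 434.5 -228.9   17.5] gap 60.1 gf 65.7 F [0.6 1.1 7.7]
clear t 10.8 pos [ 434.  -228.3  209. ] gap 85.5 gf 0.0 F [-0.9  0.2 -1. ]
```

View pics/g2.png

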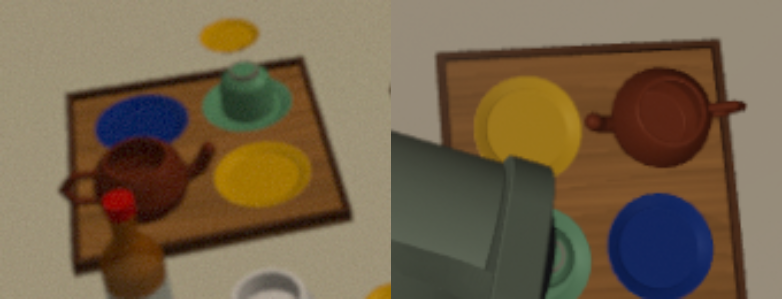

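The green cup stands upright and centred on its saucer, and the saucer hasn't moved. I'll do the rest the same way.

```bash
python3 - <<'E'
from h import *
pick((400.5,311),48.5,np.pi/4)
if read_state()['finger_gap']<50: raise SystemExit
place((448,-352),16.3,np.pi/2)
pick((419.5,198.8),48.5,np.pi/4)
if read_state()['finger_gap']<50: raise SystemExit
place((562.5,-221.3),16.3,0)
pick((437.5,-21.7),21,np.pi/2)
c=grab('scene'); cv2.imwrite('pics/g3.png',c['image'])
E
```

```text
down hit=False t 14.9 pos [400.7 310.9  48.7] gap 85.5 gf 0.0 F [-0.2  0.5  0.4]
clamped t 15.3 pos [400.7 311.1  49.2] gap 60.5 gf 63.2 F [-2.2  0.2 10.5]
lifted t 16.7 pos [400.  310.9 209. ] gap 59.8 gf 64.9 F [-0.3  0.4 -2. ]
set hit=True t 21.0 pos [ 448.2 -352.1   17.2] gap 60.4 gf 66.0 F [-1.5  0.9 10.6]
clear t 22.9 pos [ 447.8 -351.5  208.9] gap 85.3 gf 0.0 F [ 0.6 -0.3 -0.9]
down hit=False t 26.3 pos [419.6 198.8  48.8] gap 85.5 gf 0.0 F [0.2 0.7 0.2]
clamped t 26.6 pos [419.8 198.9  49.4] gap 60.6 gf 60.4 F [-4.  -1.4 19. ]
lifted t 28.0 pos [419.  198.6 209. ] gap 60.6 gf 64.9 F [-0.5 -0.5 -1.6]
set hit=True t 31.6 pos [ 562.8 -221.4   17.6] gap 60.7 gf 65.7 F [-1.   0.6  7.5]
clear t 33.5 pos [ 562.1 -221.   209.1] gap 85.6 gf 0.0 F [-0.4 -1.2 -0.5]
down hit=False t 35.9 pos [437.7 -21.7  21.3] gap 85.5 gf 0.0 F [-0.3  1.2 -0.2]
clamped t 36.6 pos [437.6 -21.7  21.3] gap 17.7 gf 58.3 F [-1.7 -0.6  9.3]
lifted t 38.1 pos [437.  -21.7 209.1] gap 17.9 gf 58.6 F [ 0.8 -0.3 -0.6]
```

View pics/g3.png

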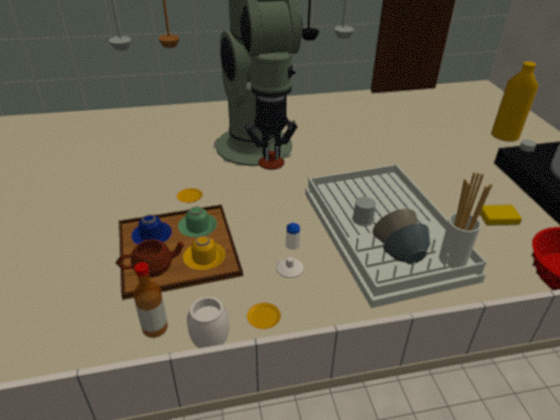

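All three cups stand on their own saucers at (150,230), (197,220) and (203,250). The lid hangs level at (271,161). Next, the lid goes on.

```bash
python3 - <<'E'
from m import *
xy=(572.3,-347.6); go(xy,210,np.pi/2); movel([*xy,112],max_speed=150)
hit=movel([*xy,85],max_speed=20,guard=3); st(f'set {hit}')
if read_state()['eef_pos'][2]<90:
    open_gripper(); wait(.2); movel([*xy,120],max_speed=60); movel([*xy,230]); movep([430,60,330],best([430,60,330],np.pi/2)); st('clear')
c=grab('scene'); t=grab('top'); P=cloud(t)
cv2.imwrite('pics/g4.png',np.hstack([cv2.resize(c['image'][180:310,90:260],None,fx=2.3,fy=2.3),cv2.resize(t['image'][140:270,320:490],None,fx=2.3,fy=2.3)]))
Q=P.reshape(-1,3)
for n,p in dict(green=(434.3,-228.8),blue=(448,-352),yellow=(562.5,-221.3),lid=(572.3,-347.6)).items():
    D=Q[np.hypot(*(Q[:,:2]-p).T)<60]; r=np.hypot(*(D[:,:2]-p).T); top=D[D[:,2]>np.nanpercentile(D[:,2],99.5)-7]
    print(n,'top',np.median(top,0).round(1),'n',len(top), 'rim',None if n=='lid' else fit(D[(D[:,2]>15.5)&(D[:,2]<22)&(r>42)]))
    if n=='lid': L=D[(D[:,2]>74)&(D[:,2]<92)&(r<40)]; print(fit(L), np.linalg.lstsq(np.c_[L[:,:2]-p,np.ones(len(L))],L[:,2],rcond=None)[0])
E
```

```text
set True t 41.4 pos [ 572.3 -347.7   87. ] gap 17.6 gf 59.5 F [-1.5  0.2  7.2]
clear t 45.5 pos [430.4  59.4 329.8] gap 84.8 gf 0.0 F [ 0.2 -0.4  0. ]
green top [ 434.6 -228.1   69.2] n 174 rim (array([ 434.28411143, -228.4260737 ]), np.float64(49.15563813732586), 417)
blue top [ 446.5 -351.4   68.6] n 190 rim (array([ 448.11113957, -351.76925684]), np.float64(48.78563930261178), 396)
yellow top [ 562.3 -223.3   70.1] n 191 rim (array([ 562.43817168, -220.50984962]), np.float64(49.38426988213489), 366)
lid top [ 570.5 -346.3  106.6] n 74 rim None
(array([ 571.41383763, -346.36011732]), np.float64(28.991872264673134), 442) [5.31753570e-03 1.00121933e-02 8.11312824e+01]
```

View pics/g4.png

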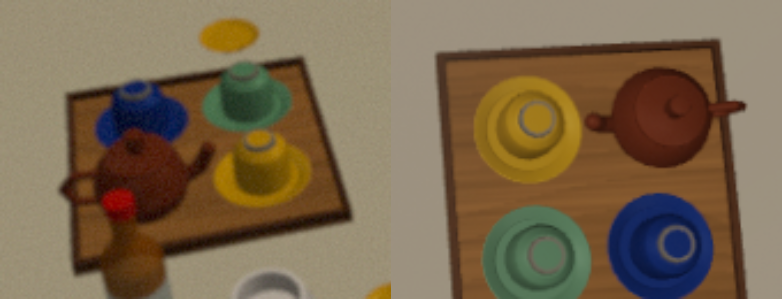

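The lid is seated level, with its knob top at 106.6 mm against the expected 107. All three cups are within 3 mm of their saucer centres, so I'm handing in.

```bash
python3 -c "
from workcell import *
wait(.5); print(finish_job())"
```

```text
the job is handed in; nothing more can be done
None
```

The tea tray is laid and handed in at about 46 s: each teacup is mouth-down within about 3 mm of its own saucer's centre and the clay lid is fully seated on the pot; the judge's verdict was not shown.

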